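# Pack the keyed bearing drifts and close the case

### The job

Take the clear lid off the grey case and lay it aside, then put the bearing drifts that are out on the cart away: set each upright in the socket of its own size and turn it under light pressure until its key drops into the notch and it is fully home, flush with the socket's rim. When all of them are home, put the lid back so that it sits down level on the case's rim all round, and let go. Leave the other things on the cart where they are.

Things in the scene. Friction and masses are not known exactly. Their poses are not given: they have to be found in the camera images.
- drift_a: smallest bearing drift, steel, loose, upright, may be absent: round body 28 mm wide, 18 high; one key 8 mm wide juts 6 mm from its side along +x, on the upper 10 mm only (lowest 8 mm plain round pilot, bevelled foot). On top a hexagon to grip, 22 mm across flats, 22 high (40 in all); flats face x and every 60 deg from it. 0.11 to 0.37 kg. Origin: centre of underside, z up.
- socket_a: aluminium socket of the smallest drift, fixed in the case, one of four in a square, 76 mm apart, in any order: well 31 mm wide, 18 deep, wall 8 mm, one notch 10 mm wide through the wall along +x. Origin: centre of underside; well floor 4 mm, rim 22 mm above it. A drift not lined up stands 10 mm proud, key on rim; lined up it drops flush (its origin 4 mm above this).
- drift_b: second smallest bearing drift, steel, loose, upright, may be absent: round body 36 mm wide, 18 high; one key 8 mm wide juts 6 mm from its side along +x, on the upper 10 mm only (lowest 8 mm plain round pilot, bevelled foot). On top a hexagon to grip, 22 mm across flats, 22 high (40 in all); flats face x and every 60 deg from it. 0.11 to 0.37 kg. Origin: centre of underside, z up.
- socket_b: aluminium socket of the second smallest drift, fixed in the case, one of four in a square, 76 mm apart, in any order: well 39 mm wide, 18 deep, wall 8 mm, one notch 10 mm wide through the wall along +x. Origin: centre of underside; well floor 4 mm, rim 22 mm above it. A drift not lined up stands 10 mm proud, key on rim; lined up it drops flush (its origin 4 mm above this).
- drift_c: second largest bearing drift, steel, loose, upright, may be absent: round body 44 mm wide, 18 high; one key 8 mm wide juts 6 mm from its side along +x, on the upper 10 mm only (lowest 8 mm plain round pilot, bevelled foot). On top a hexagon to grip, 22 mm across flats, 22 high (40 in all); flats face x and every 60 deg from it. 0.11 to 0.37 kg. Origin: centre of underside, z up.
- socket_c: aluminium socket of the second largest drift, fixed in the case, one of four in a square, 76 mm apart, in any order: well 47 mm wide, 18 deep, wall 8 mm, one notch 10 mm wide through the wall along +x. Origin: centre of underside; well floor 4 mm, rim 22 mm above it. A drift not lined up stands 10 mm proud, key on rim; lined up it drops flush (its origin 4 mm above this).
- drift_d: largest bearing drift, steel, loose, upright, may be absent: round body 52 mm wide, 18 high; one key 8 mm wide juts 6 mm from its side along +x, on the upper 10 mm only (lowest 8 mm plain round pilot, bevelled foot). On top a hexagon to grip, 22 mm across flats, 22 high (40 in all); flats face x and every 60 deg from it. 0.11 to 0.37 kg. Origin: centre of underside, z up.
- socket_d: aluminium socket of the largest drift, fixed in the case, one of four in a square, 76 mm apart, in any order: well 55 mm wide, 18 deep, wall 8 mm, one notch 10 mm wide through the wall along +x. Origin: centre of underside; well floor 4 mm, rim 22 mm above it. A drift not lined up stands 10 mm proud, key on rim; lined up it drops flush (its origin 4 mm above this).
- case: grey open-topped steel case, fixed, 168 by 168 mm (x, y) by 53 high, walls 4 mm, floor 5 mm; the four sockets stand in it two by two. Origin: centre of underside, rim 53 mm above it. A drift fully home ends 4 mm below the rim; one standing proud holds the lid up. At the start the lid is on it.
- lid: loose clear plastic lid, on the case at the start, 0.2 to 0.33 kg: plate 168 by 168 by 4 mm; black grip block in its middle, 70 mm along x, 16 wide along y, 4 to 30 mm above the origin. Lips 8 mm deep below fit inside the case walls with 3 mm play, any quarter turn. Origin: centre of the plate's underside, which rests on the rim.
- mat: flat black rubber mat, fixed, 200 by 200 mm, 3 mm thick, bare: room to lay the lid down (lid origin then 11 mm up). Origin: centre of underside.
- lube: closed white press-button lube applicator, 38 mm in diameter, 94 mm high, standing; a loose bystander. Origin: underside.
- hexset: blue folding hex key set, 95 by 34 by 22 mm; a loose bystander. Origin: underside.
- brush: black plastic sprocket brush, about 180 mm long, 22 mm high; a loose bystander. Origin: underside.
- bbtool: flat steel bottom bracket tool, about 210 mm long, 14 mm high; a loose bystander. Origin: underside.
- tin: round grease tin, 44 mm in diameter, 45 mm high; a loose bystander. Origin: underside.
- dish: white ceramic dish of bolts, 90 mm across, 30 mm high, fixed bystander. Origin: centre of underside.

How it is judged:
By the outcome, as a careful person would: the job done as asked, in the order asked, and still so for the second after the job is handed in, with the robot touching nothing.
Of drift_a, drift_b, drift_c, drift_d only 3 to 4 are there at a start; the rules pass over those that are not, and their reading is None.
At some moment in a run one of lid may be knocked a few centimetres aside while the robot is not near it.
It also fails if it takes over 210 s, if anything falls off the work surface, if the arm or the gripper's body presses on something with over 40 N, if the wrist force passes 120 N, or if a joint passes its speed limit or range.

### The arm

A 6-joint arm with a two-finger parallel gripper is mounted at the origin on the work surface. World frame = base frame: x ahead of the robot, y to its left, z up, the work surface at z = 0. Lengths are in mm, angles in rad, forces in N, time in s.
With the tool pointing down it reaches from about 325 to 875 mm from the base axis. Payload 4.4 kg.
Tool frame: the origin (TCP) lies where the fingers leave the gripper's body, on its centre line; the fingertips stand 73 mm ahead of it and the grasp point (between the pads) lies 54 mm ahead of it; z points along the fingers, y is the line along which they close (so a half turn about z gives the same grasp; the last joint's range is limited). The gripper opens to 85 mm and grips with 20 to 120 N. Pads are 22 mm wide; open, the fingers measure 114 mm over their backs; the gripper's body (76 mm by 85 mm) begins 54 mm behind the grasp point. The pads swing forward as they close: fully open they stand 13 mm farther back than shut.
Start: joints at [0.974, 0.207, 1.542, -0, 1.393, -0.15], TCP at [248.457, 518.553, 303.882] pointing down, gripper open.
Joint ranges: [-2.73, 2.73], [-0.86, 2.22], [0.23, 2.46], [-1.11, 4.25], [0.08, 2.63], [-2.82, 2.82]. Speed limits (rad/s): [2.79, 2.79, 3.14, 3.14, 3.14, 3.14].

### API

Orientations are given as a 3x3 rotation matrix whose columns are the frame's x, y, z axes.
In Python, from plant import ctrl gives the robot as it stands. Calls block until the motion is done:
- ctrl.move_ptp(position, orientation): joint-space move of the TCP to a pose.
- ctrl.move_l(position, rot=None, vel=150, threshold=None): straight line of the TCP; rot=None keeps the orientation; vel is the mean speed in mm/s. With threshold (N) it stops when the force on the tool has changed by that much, and returns True; else False.
- ctrl.set_joints(angles): joint-space move.
- ctrl.gripper_to(opening, force=None): finger opening in mm; force is the grip in N (None keeps the last); returns when the fingers have stopped.
- ctrl.hold(seconds).
- ctrl.solve_ik(position, orientation): joint angles nearest the present ones, or None.
- ctrl.read_state(): the state.
- ctrl.grab_frame(name): name is "side" or "top" or "wrist"; returns the picture (384x512x3 uint8, red, green, blue); there is no depth.
- ctrl.camera_params(name): a dict with "mtx" (3x3 intrinsics, pixels), "R" (3x3) and "t" (3): a world point X has camera coordinates R X + t; the wrist camera has in their place "T_tool_cam" (4x4, takes a point from camera to tool coordinates, whose origin is the TCP and whose axes are the flange's). Camera axes: x right, y down, z forward; pixel columns grow to the right and rows downward; lengths in mm; the calibration is good to about 2 mm. The wrist camera is an equidistant fisheye: a pixel r from the principal point sees the ray r / f radians off the axis. A picture is of the moment at which its call begins: read the wrist's pose just before it. camera_params takes no time and is no camera call.
A pose or a line that the arm cannot do raises ctrl.MotionError and nothing moves.
- ctrl.finish_job(): hands the job in; it is judged then, once.
The state is a dict: "t": time; "q": joint angles; "qvel": joint speeds; "tau": joint torques, N m; "eef_pos": TCP position; "eef_rot": TCP orientation; "force": force on the tool from outside, world axes, zero at the start; "wrist_torque": the same for the moment, N m; "grip_width": finger opening in mm; "grasp_force": force on a finger pad.
Only numpy, scipy, OpenCV 4.12 (cv2) and the standard library are available. Lean on these libraries where they do the work, as an engineer would, in place of code of your own. Each camera call takes 0.05 s, during which the arm holds its last target. There are 200 camera calls.

## Working session

There is one attempt and no reset: what is moved stays moved. The work goes in short steps, each a Python script; the robot and the scene stay as the last script left them, time stands still between calls to the robot, and variables do not carry over. Pictures are saved under pics/ and viewed, at most 14 in all, crops included, and the job is handed in when it is done.

```bash
ls; mkdir -p pics
python3 - <<'E'
from plant import ctrl
import cv2,numpy as np
s=ctrl.read_state();print(s)
for n in("side","top","wrist"):
    im=ctrl.grab_frame(n);cv2.imwrite(f"pics/{n}0.png",im[:,:,::-1]);print(n,ctrl.camera_params(n))
E
```

```text
pics
plant.py
{'t': 0.0, 'q': array([ 9.73497058e-01,  2.07424348e-01,  1.54298249e+00,  8.40973866e-06,
        1.39350555e+00, -1.50507254e-01]), 'qvel': array([ 2.20107068e-03, -4.94278621e-04, -4.16103487e-06,  6.56866390e-04,
        1.30075316e-04, -1.22448293e-03]), 'tau': array([-2.00080154e-03, -3.83028173e+01, -2.91599143e+01, -3.97811073e-04,
        1.04921067e-02, -1.04681098e-05]), 'eef_pos': array([248.11138018, 518.04565034, 302.70957275]), 'eef_rot': array([[-9.01836951e-01,  4.32074523e-01, -1.31148895e-03],
       [ 4.32076366e-01,  9.01834992e-01, -1.91343313e-03],
       [ 3.56000915e-04, -2.29226808e-03, -9.99997309e-01]]), 'force': array([-0.13623626, -0.36978093, -0.27169572]), 'wrist_torque': array([ 0.00726381,  0.06645751, -0.02003016]), 'grasp_force': 0.0, 'grip_width': 84.96155806855947}
side {'mtx': array([[362.93984434,   0.        , 256.15321751],
       [  0.        , 362.93984434, 191.26629987],
       [  0.        ,   0.        ,   1.        ]]), 'R': array([[ 0.88568179, -0.46383395, -0.02063561],
       [-0.32061795, -0.57885778, -0.74975183],
   
[... 304 characters left out ...]
911817,  0.03956501],
       [-0.98805844, -0.01994775, -0.15278288],
       [ 0.15343738, -0.03694547, -0.98746747]]), 't': array([-36.55914934, 548.12597522, 692.76582792])}
wrist {'mtx': array([[297.31863964,   0.        , 252.69002451],
       [  0.        , 297.31863964, 197.81768611],
       [  0.        ,   0.        ,   1.        ]]), 'T_tool_cam': array([[ 7.89766790e-04, -9.45471270e-01, -3.25704551e-01,
         8.40572913e+01],
       [ 9.99999663e-01,  8.19041911e-04,  4.72389135e-05,
        -9.95601973e-01],
       [ 2.22102642e-04, -3.25704479e-01,  9.45471598e-01,
        -7.03586746e+01],
       [ 0.00000000e+00,  0.00000000e+00,  0.00000000e+00,
         1.00000000e+00]])}
```

View pics/top0.png

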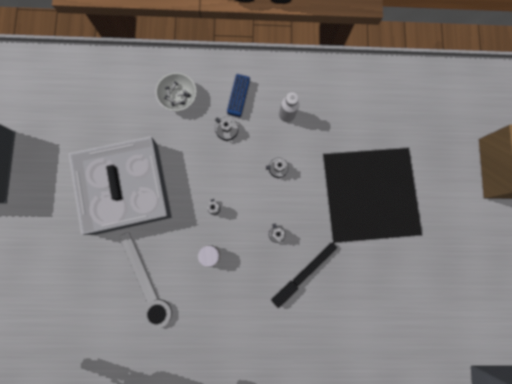

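View pics/side0.png

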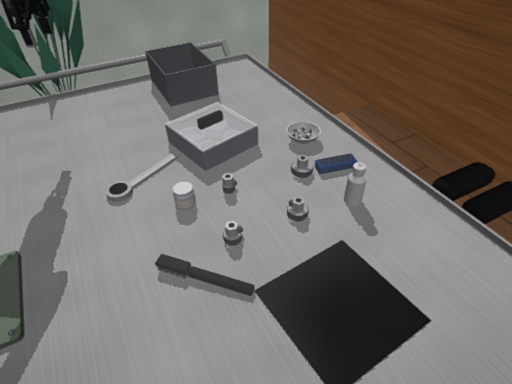

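```bash
cat > h.py <<'E'
from plant import ctrl
import cv2,numpy as np
P={n:ctrl.camera_params(n) for n in("side","top","wrist")}
def ray(n,uv,pose=None):
    """world origin, unit directions of pixels uv (N,2)"""
    uv=np.atleast_2d(np.asarray(uv,float));p=P[n];K=p["mtx"]
    a=(uv-[K[0,2],K[1,2]])/[K[0,0],K[1,1]]
    if n=="wrist":
        r=np.linalg.norm(a,axis=1,keepdims=True)+1e-12
        d=np.hstack([a/r*np.sin(r),np.cos(r)]);T=p["T_tool_cam"];pos,R=pose
        return R@T[:3,3]+pos,(R@T[:3,:3]@d.T).T
    d=np.hstack([a,np.ones((len(a),1))])@p["R"];return -p["R"].T@p["t"],d/np.linalg.norm(d,axis=1,keepdims=True)
def onplane(n,uv,z,pose=None):
    o,d=ray(n,uv,pose);return (o+d*((z-o[2])/d[:,2:]))[:,:2]
def tri(rays):
    """least-squares point nearest several rays (o,d); returns point and rms miss"""
    A=np.zeros((3,3));b=np.zeros(3);L=[(o,np.ravel(d)) for o,d in rays]
    for o,d in L:
        M=np.eye(3)-np.outer(d,d);A+=M;b+=M@o
    x=np.linalg.solve(A,b);return x,np.sqrt(np.mean([np.sum(((np.eye(3)-np.outer(d,d))@(x-o))**2) for o,d in L]))
def project(n,X,pose=None):
    X=np.atleast_2d(X);p=P[n];K=p["mtx"]
    if n=="wrist":
        T=p["T_tool_cam"];pos,R=pose;c=((X-pos)@R-T[:3,3])@T[:3,:3]
        r=np.linalg.norm(c[:,:2],axis=1,keepdims=True);a=c[:,:2]/r*np.arctan2(r,c[:,2:])
    else:
        c=X@p["R"].T+p["t"];a=c[:,:2]/c[:,2:]
    return a*[K[0,0],K[1,1]]+[K[0,2],K[1,2]]
def Rdown(yaw):
    """tool down; yaw = world angle of tool x"""
    c,s=np.cos(yaw),np.sin(yaw);return np.array([[c,s,0],[s,-c,0],[0,0,-1.]])
def shot(n,name=None):
    s=ctrl.read_state();im=ctrl.grab_frame(n)
    if name: cv2.imwrite(f"pics/{name}.png",im[:,:,::-1])
    return im,(s["eef_pos"],s["eef_rot"])
def topdown(im,n,pose,c,size,z,px=2):
    """rectified view on plane z centred c (for viewing/contours); x right, y up, px per mm"""
    N=int(size*px);g=(np.arange(N)-N/2)/px
    X,Y=np.meshgrid(c[0]+g,c[1]-g)
    uv=project(n,np.stack([X.ravel(),Y.ravel(),np.full(X.size,z)],1),pose).astype(np.float32).reshape(N,N,2)
    return cv2.remap(im,uv[...,0],uv[...,1],cv2.INTER_LINEAR)
E
python3 - <<'E'
from h import *
print("drifts top", onplane("top",[[228,125],[280,164],[214,205],[278,232]],40).round())
print("lid grip",onplane("top",[[115,183]],83).round(),"mat",onplane("top",[[372,195]],3).round())
print("case corners",onplane("top",[[70,152],[152,137],[168,217],[82,234]],57).round())
print("mat corners",onplane("top",[[324,154],[408,149],[420,236],[334,242]],3).round())
print("others",onplane("top",[[177,92],[238,95],[290,100],[208,256],[335,245]],20).round())
for a,b in [((228,125),(303,160)),((280,164),(298,201)),((214,205),(228,176)),((278,232),(232,226)),((115,183),(210,118))]:
    print(tri([ray("top",a),ray("side",b)]))
E
```

```text
drifts top [[692.  41.]
 [609. -71.]
 [519.  65.]
 [466. -67.]]
lid grip [[554. 254.]] mat [[ 552. -279.]]
case corners [[620. 358.]
 [656. 196.]
 [492. 154.]
 [456. 320.]]
mat corners [[ 643. -173.]
 [ 660. -366.]
 [ 464. -382.]
 [ 448. -192.]]
others [[ 772.  157.]
 [ 769.   22.]
 [ 761.  -94.]
 [ 415.   76.]
 [ 442. -190.]]
(array([692.56628127,  41.89249654,  36.33288032]), np.float64(0.8281753665442515))
(array([608.17054379, -70.18142593,  38.38131759]), np.float64(1.516644899080327))
(array([517.52465825,  65.80921191,  41.66939083]), np.float64(1.801142992376144))
(array([464.90480271, -67.09664609,  36.5352244 ]), np.float64(1.4614019165119754))
(array([555.28900049, 256.54456314,  75.81683648]), np.float64(0.2551394422537271))
```

Run:
```python
from h import *
import pickle
out=[]
for k,p in enumerate([(530,250,250),(580,262,250)]):
    ctrl.move_ptp(np.array(p,float),Rdown(np.radians(192)))
    out.append(shot("wrist",f"lid{k}"))
pickle.dump(out,open("lid.pkl","wb"))
print(ctrl.read_state()["t"],ctrl.read_state()["q"])
cv2.imwrite("pics/lidv.png",np.hstack([o[0][:,:,::-1] for o in out])[:, :])
i=cv2.resize(cv2.imread("pics/lidv.png"),(800,300));cv2.imwrite("pics/lidv.png",i)
```

```text
2.0333 [ 2.89948695e-01  3.79757076e-01  1.43529648e+00  1.76839447e-04
  1.32757517e+00 -1.49165855e+00]
```

View pics/lidv.png

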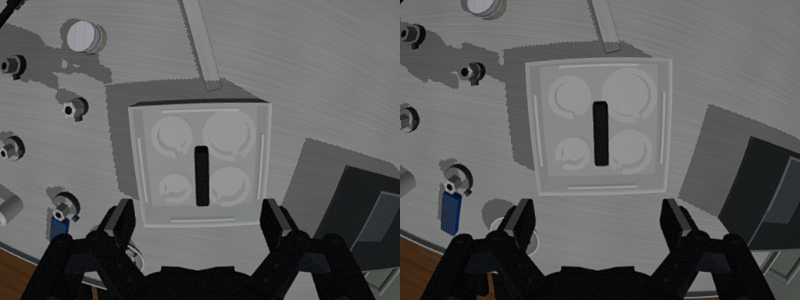

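```bash
cat >> h.py <<'E'
def boxpts(mask):
    cs,_=cv2.findContours(mask.astype(np.uint8),cv2.RETR_EXTERNAL,cv2.CHAIN_APPROX_NONE)
    return max(cs,key=cv2.contourArea)
def lidgrip(im,pose,c0,z0,v=False):
    """black grip block near c0 of the lid whose origin is at z0: centre, long-axis angle, far/near lengths"""
    g=cv2.cvtColor(im,cv2.COLOR_RGB2GRAY);u=project("wrist",[[*c0,z0+30]],pose)[0]
    m=(g<45).astype(np.uint8);m=cv2.morphologyEx(m,cv2.MORPH_OPEN,np.ones((3,3)))
    n,lab,st,ce=cv2.connectedComponentsWithStats(m)
    k=1+np.argmin([np.hypot(*(c-u)) if s[4]>300 and s[4]<6000 else 1e9 for c,s in zip(ce[1:],st[1:])])
    p=boxpts(lab==k)[:,0].astype(float)
    q=onplane("wrist",p,z0+30,pose);r=cv2.minAreaRect(q.astype(np.float32))
    bp=cv2.boxPoints(r);e=[bp[1]-bp[0],bp[2]-bp[1]];e=max(e,key=np.linalg.norm);e/=np.linalg.norm(e)
    cam=ray("wrist",[[0,0]],pose)[0][:2]
    if e@(np.array(r[0])-cam)<0:e=-e
    nrm=np.array([-e[1],e[0]]);qt=q@e;lo=onplane("wrist",p,z0+4,pose)
    far=qt.max();near=(lo@e).min();w=(q@nrm)
    cen=e*(far+near)/2+nrm*(w.max()+w.min())/2
    return cen,np.degrees(np.arctan2(e[1],e[0])),far-near,np.ptp(w),p
E
python3 - <<'E'
from h import *
import pickle
L=pickle.load(open("lid.pkl","rb"))
R=[]
for im,pose in L:
    r=lidgrip(im,pose,(555,255),53);print(r[:4]);R.append((r[4],pose))
# height: far end midpoint of the block's top, two views
f=[]
for p,pose in R:
    q=onplane("wrist",p,83,pose);e=np.array([np.cos(np.radians(12)),np.sin(np.radians(12))]);t=q@e
    f.append(ray("wrist",p[t>t.max()-1.5].mean(0),pose))
print(tri(f))
E
```

```text
(array([556.48016886, 260.96202773]), np.float32(13.83108), np.float64(66.12913100341382), np.float64(14.80413512709147))
(array([556.20473178, 260.78303326]), np.float32(13.954106), np.float64(66.7363786474167), np.float64(14.829293501593682))
(array([588.45525687, 268.45379418,  82.79755873]), np.float64(0.08464822686223006))
```

Run:
```python
from h import *
import pickle
y=np.radians(193.9);R=Rdown(y);c=np.array([556.3,260.9])
ctrl.gripper_to(40,60)
ctrl.move_ptp([*c,180],R)
hit=ctrl.move_l([*c,133],vel=60,threshold=8)
print("hit",hit,ctrl.read_state()["eef_pos"])
ctrl.gripper_to(10,60);s=ctrl.read_state();print(s["grip_width"],s["grasp_force"])
g=s["eef_pos"]
ctrl.move_l([*c,260],vel=150);s=ctrl.read_state();print(s["force"],s["grip_width"])
m=np.array([553.,-279.]);R2=Rdown(np.radians(175))
ctrl.move_ptp([*m,260],R2)
ctrl.move_l([*m,110],vel=150)
hit=ctrl.move_l([*m,87],vel=30,threshold=6);s=ctrl.read_state();print("down",hit,s["eef_pos"],s["t"])
ctrl.gripper_to(40);ctrl.move_l([*m,150])
ctrl.move_ptp([m[0]-40,m[1],250],R2);im,pose=shot("wrist","lidmat")
print(lidgrip(im,pose,m,11)[:4])
print(ctrl.read_state()["t"])
```

```text
hit False [556.59587394 260.9912167  133.27998965]
14.4836386730073 61.42282247543335
[ 0.01928477 -1.07625141 -3.04015956] 14.524635778553517
down True [ 552.95691984 -278.98916887   91.84735452] 8.9083
(array([ 551.87639671, -279.51224515]), np.float32(-5.2372785), np.float64(64.68114661954064), np.float64(14.591367511114328))
10.3833
```

Run:
```python
from h import *
import pickle
D=[(465,-67),(608,-70),(692,41),(518,66)]
R=Rdown(np.radians(180));S={}
for i,d in enumerate(D):
    S[i]=[]
    for k in (35,75):
        ctrl.move_ptp([d[0]+k,d[1],170.],R);ctrl.hold(.1);S[i].append(shot("wrist"))
R=Rdown(np.radians(194))
e=np.array([np.cos(np.radians(14)),np.sin(np.radians(14))]);n=np.array([-e[1],e[0]]);c=np.array([556.3,260.9])
S["case"]=[]
for a,b,z in [(100,0,230),(60,0,230),(98,38,150),(98,-38,150),(22,-38,150),(22,38,150)]:
    p=c+a*e+b*n;ctrl.move_ptp([*p,float(z)],R);ctrl.hold(.1);S["case"].append(shot("wrist"))
pickle.dump(S,open("S.pkl","wb"));print(ctrl.read_state()["t"])
tiles=[topdown(*(S[i][k][0],"wrist",S[i][k][1]),D[i],100,30,2) for k in (0,1) for i in range(4)]
cv2.imwrite("pics/drifts.png",np.vstack([np.hstack(tiles[:4]),np.hstack(tiles[4:])])[:,:,::-1])
cs=[topdown(S["case"][k][0],"wrist",S["case"][k][1],c,200,27,2) for k in (0,1)]
cv2.imwrite("pics/case.png",np.hstack(cs)[:,:,::-1])
```

```text
19.325
```

View pics/drifts.png

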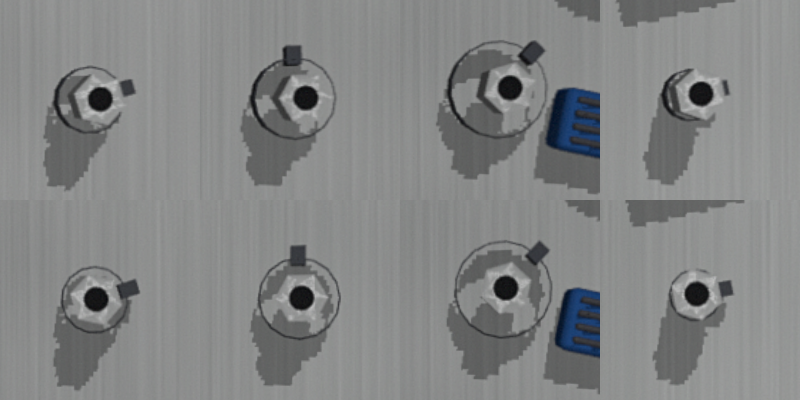

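View pics/case.png

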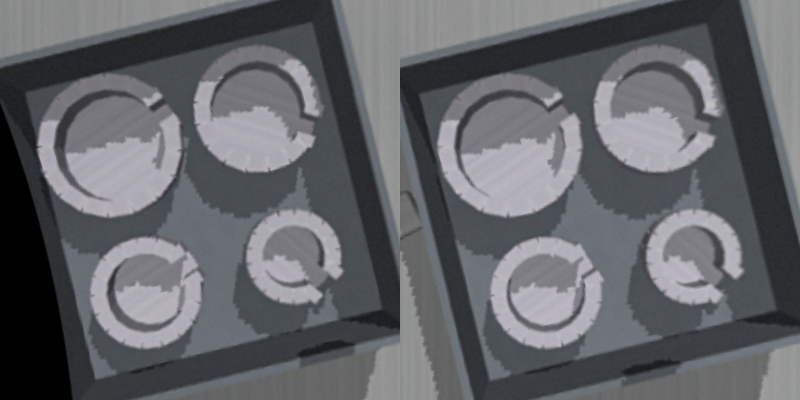

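```bash
cat > meas.py <<'E'
from h import *
import pickle
from scipy.optimize import least_squares
S=pickle.load(open("S.pkl","rb"));D=[(465,-67),(608,-70),(692,41),(518,66)]
drift={}
for i,nm in enumerate("bcda"):
    rr=[]
    for im,pose in S[i]:
        g=cv2.cvtColor(im,cv2.COLOR_RGB2GRAY);u=project("wrist",[[*D[i],40]],pose)[0]
        n,lab,st,ce=cv2.connectedComponentsWithStats((g<35).astype(np.uint8))
        k=min(range(1,n),key=lambda k:np.hypot(*(ce[k]-u))+(1e3 if not 25<st[k,4]<900 else 0));rr.append(ray("wrist",ce[k],pose))
    X,miss=tri(rr);c=X[:2]
    im,pose=S[i][1];T=cv2.cvtColor(topdown(im,"wrist",pose,c,90,18,4),cv2.COLOR_RGB2GRAY).astype(float)
    Rb={"a":14,"b":18,"c":22,"d":26}[nm]
    th=np.radians(np.arange(0,360,1.));pr=np.mean([cv2.remap(T.astype(np.float32),(180+4*r*np.cos(th)).astype(np.float32)[None],(180-4*r*np.sin(th)).astype(np.float32)[None],1)[0] for r in (Rb+2.5,Rb+3.5,Rb+4.5)],0)
    drift[nm]=(X,pr)
    d=pr<95
    print(nm,X.round(1),round(miss,2),"dark runs",[ (int(a),int(pr[a])) for a in np.where(d)[0]][::3])
    # key dark rectangle: saturation low & dark
sock={};c0=np.array([556.3,260.9])
G={"d":(110,145),"c":(257,108),"b":(146,293),"a":(294,257)};N={"d":34,"c":-20,"b":27,"a":-36}
for nm,(u,v) in G.items():
    w=c0+np.array([u-200,200-v])/2;ro={"a":15.5,"b":19.5,"c":23.5,"d":27.5}[nm]+8
    C=[];notch=[]
    for im,pose in S["case"]:
        o=ray("wrist",[[0,0]],pose)[0][:2]
        uv=project("wrist",[[*w,27]],pose)[0]
        if not(40<uv[0]<470 and 40<uv[1]<300):continue
        T=cv2.cvtColor(topdown(im,"wrist",pose,w,100,27,4),cv2.COLOR_RGB2GRAY)
        # outward dark edge along radial lines
        th=np.radians(np.arange(0,360,3.));r=np.arange(ro-5,ro+7,.25)
        P_=cv2.remap(cv2.GaussianBlur(T,(5,5),0).astype(np.float32),(200+4*np.outer(np.cos(th),r)).astype(np.float32),(200-4*np.outer(np.sin(th),r)).astype(np.float32),1)
        gr=P_[:,:-6]-P_[:,6:];k=gr.argmax(1);ok=gr.max(1)>25;re=r[k]+.75
        pts=np.c_[re*np.cos(th),re*np.sin(th)][ok]
        f=least_squares(lambda p:np.hypot(*(pts-p[:2]).T)-p[2],[0,0,ro],loss="soft_l1",f_scale=.5).x
        C.append((*(w+f[:2]),f[2],np.hypot(*(w-o))))
        th=np.radians(np.arange(N[nm]-40,N[nm]+40,1.))
        pr=np.mean([cv2.remap(T.astype(np.float32),(200+4*(f[0]+r*np.cos(th))).astype(np.float32)[None],(200-4*(f[1]+r*np.sin(th))).astype(np.float32)[None],1)[0] for r in (ro-5,ro-4,ro-3)],0)
        g=np.gradient(cv2.GaussianBlur(pr[None],(5,1),0)[0])
        notch.append((N[nm]-40+g.argmin(),N[nm]-40+g.argmax()))
    C=np.array(C);sock[nm]=C
    print(nm,C.round(1).tolist(),notch,"expect half-width deg",round(float(np.degrees(np.arcsin(5/(ro-4)))),1))
E
python3 meas.py
```

```text
b [462.1 -66.4  40.7] 0.06 dark runs [(8, 75), (11, 56), (14, 57), (17, 58), (20, 56), (23, 57), (26, 59), (282, 94)]
c [607.8 -68.7  40.1] 0.04 dark runs [(83, 86), (86, 54), (89, 55), (92, 56), (95, 58), (98, 55)]
d [693.8  47.1  40. ] 0.09 dark runs [(40, 73), (43, 55), (46, 56), (49, 56), (52, 55), (241, 94), (263, 92)]
a [515.6  69.2  40.6] 0.07 dark runs [(0, 75), (3, 58), (6, 59), (9, 60), (12, 60), (15, 60), (18, 59), (21, 59), (24, 89)]
d [[510.5, 288.7, 35.9, 65.4], [510.6, 288.8, 35.8, 41.3], [510.7, 288.8, 35.8, 79.7], [510.8, 288.8, 35.8, 25.1]] [(np.int64(37), np.int64(43)), (np.int64(38), np.int64(43)), (np.int64(25), np.int64(43)), (np.int64(25), np.int64(43))] expect half-width deg 9.1
c [[584.2, 306.8, 31.6, 47.0], [584.3, 306.8, 31.6, 74.5], [584.3, 306.8, 31.6, 24.5], [584.3, 306.9, 31.7, 80.7], [584.5, 307.0, 31.7, 126.1], [584.7, 306.8, 31.7, 100.9]] [(np.int64(-13), np.int64(-6)), (np.int64(-27), np.int64(-6)), (np.int64(-27), np.int64(-6)), (np.int64(-27), np.int64(-6)), (np.int64(-27), np.int64(-7)), (np.int64(-27), np.int64(-6))] expect half-width deg 10.5
b [[528.8, 214.9, 27.8, 63.3], [528.8, 214.8, 27.7, 39.1], [528.8, 214.9, 27.7, 24.4], [529.5, 214.4, 28.2, 79.4]] [(np.int64(21), np.int64(26)), (np.int64(22), np.int64(27)), (np.int64(21), np.int64(46)), (np.int64(24), np.int64(41))] expect half-width deg 12.3
a [[602.7, 232.8, 23.7, 43.7], [602.7, 232.8, 23.8, 73.3], [602.8, 232.6, 23.8, 79.5], [602.7, 233.0, 23.7, 25.1], [602.8, 232.9, 23.8, 100.6], [603.0, 232.9, 23.8, 126.2]] [(np.int64(-55), np.int64(-26)), (np.int64(-55), np.int64(-26)), (np.int64(-55), np.int64(-25)), (np.int64(-55), np.int64(-26)), (np.int64(-55), np.int64(-26)), (np.int64(-55), np.int64(-26))] expect half-width deg 14.9
```

```bash
cat > put.py <<'E'
from h import *
DR={"a":(515.6,69.2,11.5),"b":(462.1,-66.4,17),"c":(607.8,-68.7,91.5),"d":(693.8,47.1,46.5)}
SK={"a":(602.8,232.8,-40.5),"b":(528.8,214.8,33.7),"c":(584.4,306.8,-16.5),"d":(510.6,288.8,34)}
w=lambda a:(a+180)%360-180
st=ctrl.read_state
def put(nm):
    x,y,k=DR[nm];X,Y,n=SK[nm];turn=[w(n-k),w(n-k)+360,w(n-k)-360]
    q1=lambda x,y:np.degrees(np.arctan2(y,x));best=None
    for m in range(6):
        a=w(q1(x,y)+90-(k+90+60*m))
        for t in turn:
            b=a+(q1(X,Y)-q1(x,y))-t
            if best is None or max(abs(a),abs(b))<best[0]:best=(max(abs(a),abs(b)),k+90+60*m)
    y0=best[1];y1=y0+w(n-k);print(nm,"max q6",round(best[0]),"yaw",y0,y1)
    ctrl.gripper_to(36,50)
    ctrl.move_ptp([x,y,160.],Rdown(np.radians(y0)))
    h=ctrl.move_l([x,y,94.],vel=80,threshold=8);z0=st()["eef_pos"][2]
    ctrl.gripper_to(12,50);s=st();print("pick",h,z0.round(1),s["grip_width"].round(1),s["grasp_force"].round())
    ctrl.move_l([x,y,200.]);s=st();print("lifted",s["grip_width"].round(1),s["force"].round(1))
    ctrl.move_ptp([X,Y,200.],Rdown(np.radians(y1)));ctrl.move_l([X,Y,130.])
    zh=z0+9
    for i,d in enumerate([0,3,-3,6,-6,9,-9,12,-12]):
        if i:
            p=st()["eef_pos"];ctrl.move_l([X,Y,p[2]+.7],vel=20)
            ctrl.move_l([X,Y,p[2]+.6],rot=Rdown(np.radians(y1+d)),vel=20)
        h=ctrl.move_l([X,Y,zh-1.5],vel=25,threshold=7);s=st()
        print(d,h,(s["eef_pos"]-[X,Y,zh]).round(2),s["force"].round(1))
        if s["eef_pos"][2]<zh+1.5:break
        if s["eef_pos"][2]>zh+13.5:print("not in well");break
    else:print("NOT HOME")
    return s["eef_pos"][2]-zh
def release():
    ctrl.gripper_to(32);p=st()["eef_pos"];ctrl.move_l([p[0],p[1],200.]);print("t",st()["t"])
E
python3 -c "
from put import *
r=put('a')
if r<1.5: release()
"
```

```text
a max q6 62 yaw 101.5 49.5Traceback (most recent call last):
  File "<string>", line 3, in <module>
    r=put('a')
  File "put.py", line 18, in put
    ctrl.gripper_to(12,50);s=st();print("pick",h,z0.round(1),s["grip_width"].round(1),s["grasp_force"].round())
                                                             ^^^^^^^^^^^^^^^^^^^^^
AttributeError: 'float' object has no attribute 'round'
```

```bash
sed -i 's/s\["grip_width"\].round(1)/round(float(s["grip_width"]),1)/g; s/s\["grasp_force"\].round()/round(float(s["grasp_force"]))/; s/z0.round(1)/round(float(z0),1)/' put.py
python3 -c "
from put import *
ctrl.gripper_to(36);ctrl.move_l([515.6,69.2,160.])
r=put('a')
if r<1.5: release()
"
```

```text
a max q6 62 yaw 101.5 49.5
pick False 94.4 20.8 49
lifted 20.8 [-0.2 -0.6 -1.8]
0 True [-0.25 -0.06  0.53] [-0.7 -0.8  4.8]
t 29.1
```

```bash
python3 -c "
from put import *
for n in 'cdb':
    r=put(n)
    if r<1.5: release()
    else: break
"
```

```text
c max q6 98 yaw 181.5 73.5
pick False 94.5 20.6 50
lifted 20.9 [-0.4 -0.1 -2.8]
0 True [-0.18 -0.04  0.58] [ 0.4 -0.9  5.1]
t 38.575
d max q6 43 yaw 136.5 124.0
pick False 94.7 20.6 50
lifted 20.6 [-0.3 -0.1 -2.9]
0 True [-0.24 -0.07  0.58] [-0.2 -0.4  4.1]
t 46.0417
b max q6 25 yaw 107 123.69999999999999
pick False 94.4 20.7 49
lifted 20.4 [ 0.3 -0.5 -3.6]
0 True [-0.24 -0.05  0.45] [-0.3  0.   4.2]
t 53.4833
```

Run:
```python
from h import *
c=np.array([556.6,260.8]);e=np.array([np.cos(np.radians(13.8)),np.sin(np.radians(13.8))])
rr=[[] for _ in range(4)];V=[]
S=[(602.8,232.8),(528.8,214.8),(584.4,306.8),(510.6,288.8)]
for a in (100,55):
    p=c+a*e;ctrl.move_ptp([*p,220.],Rdown(np.radians(193.8)));ctrl.hold(.2);im,pose=shot("wrist");V.append(topdown(im,"wrist",pose,c,200,49,2))
    g=cv2.cvtColor(im,cv2.COLOR_RGB2GRAY)
    n,lab,st,ce=cv2.connectedComponentsWithStats((g<35).astype(np.uint8))
    for i,s in enumerate(S):
        u=project("wrist",[[*s,49]],pose)[0]
        k=min(range(1,n),key=lambda k:np.hypot(*(ce[k]-u))+(1e3 if not 10<st[k,4]<900 else 0));rr[i].append(ray("wrist",ce[k],pose))
for i in range(4):print("abcd"[i],tri(rr[i]))
shot("top","top1")
cv2.imwrite("pics/case1.png",np.hstack(V)[:,:,::-1])
m=(552,-279);ctrl.move_ptp([m[0]-40,m[1],250.],Rdown(np.radians(175)));ctrl.hold(.2);im,pose=shot("wrist","lidmat1");print(lidgrip(im,pose,m,11)[:4],ctrl.read_state()["t"])
i=cv2.imread("pics/top1.png");j=cv2.imread("pics/lidmat1.png");cv2.imwrite("pics/v1.png",cv2.resize(np.hstack([i,j]),(800,300)))
```

```text
a (array([603.56270773, 232.48679941,  49.66342959]), np.float64(0.07321704841637255))
b (array([528.70915366, 214.87304405,  49.96391819]), np.float64(0.0077390125280474556))
c (array([584.86103409, 306.17367605,  48.886179  ]), np.float64(0.006720965728341121))
d (array([510.52421988, 288.48992204,  49.76669446]), np.float64(0.035168938626093216))
(array([ 548.9855817 , -331.04485208]), np.float32(-5.700003), np.float64(65.55716032585178), np.float64(17.429927815092697)) 57.6917
```

View pics/case1.png

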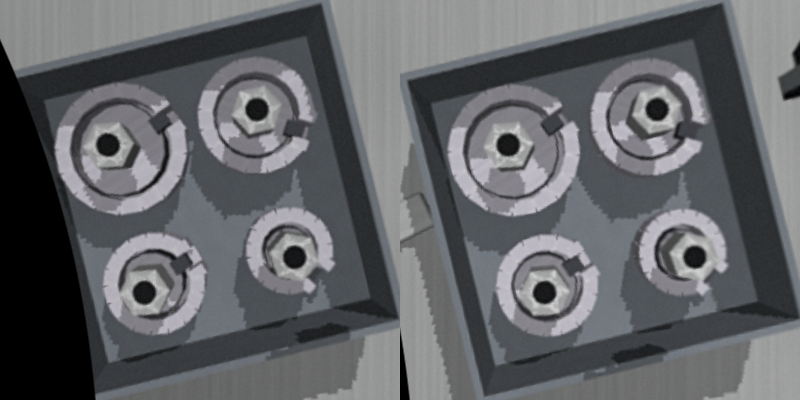

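View pics/v1.png

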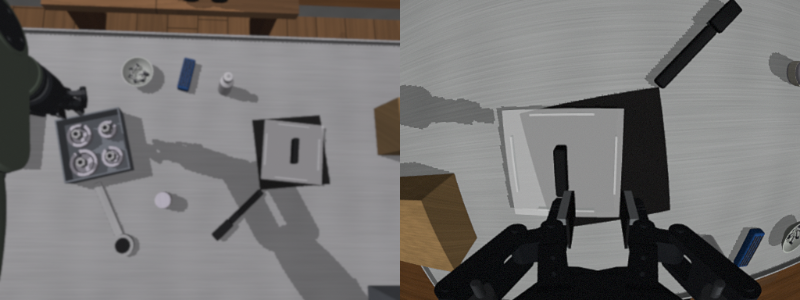

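Run:
```python
from h import *
f=[];g0=onplane("top",[[375,192]],41)[0];print(g0)
for k,(dx,dy) in enumerate([(30,0),(70,0)]):
    ctrl.move_ptp([g0[0]+dx,g0[1]+dy,230.],Rdown(np.radians(175)));ctrl.hold(.2);im,pose=shot("wrist",f"lm{k}")
    r=lidgrip(im,pose,g0,11);print(r[:4]);p=r[4]
    a=np.radians(r[1]);e=np.array([np.cos(a),np.sin(a)]);t=onplane("wrist",p,41,pose)@e
    f.append((ray("wrist",p[t>t.max()-1.5].mean(0),pose),ray("wrist",p[t<t.min()+1.5].mean(0),pose)))
print("far",tri([q[0] for q in f]),"near",tri([q[1] for q in f]))
print(ctrl.read_state()["t"])
i=cv2.imread("pics/lm0.png");j=cv2.imread("pics/lm1.png");cv2.imwrite("pics/v2.png",cv2.resize(np.hstack([i,j]),(800,300)))
```

```text
[ 553.21386669 -271.74564612]
(array([ 547.31339025, -329.94903386]), np.float32(-5.328706), np.float64(66.85086785483804), np.float64(18.538769898864814))
(array([ 547.05855445, -329.87704185]), np.float32(-5.406406), np.float64(69.62032243392275), np.float64(18.709756927500393))
far (array([ 581.88074259, -336.15688514,   36.03272261]), np.float64(0.252398421300015)) near (array([ 513.56299824, -329.28583026,   30.3478201 ]), np.float64(0.907114320389498))
58.875
```

View pics/v2.png

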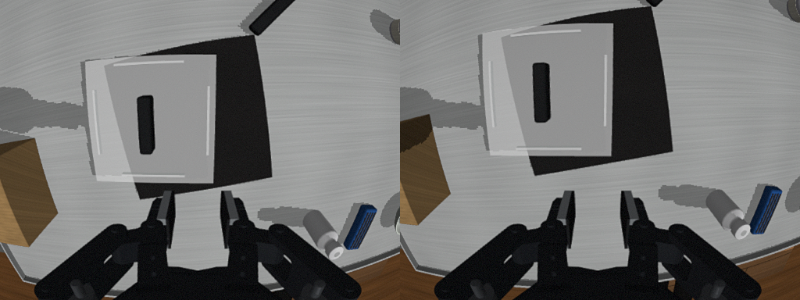

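Run:
```python
from h import *
f=[];g0=np.array([547,-331.]);R=Rdown(np.radians(175))
for k,dx in enumerate([-35,20]):
    ctrl.move_ptp([g0[0]+84+dx,g0[1]-7,230.],R);ctrl.hold(.2);im,pose=shot("wrist",f"ln{k}")
    r=lidgrip(im,pose,g0,11);print(r[:4]);p=r[4]
    a=np.radians(-5.3);e=np.array([np.cos(a),np.sin(a)]);t=onplane("wrist",p,41,pose)@e
    f.append((ray("wrist",p[t>t.max()-1.5].mean(0),pose),ray("wrist",p[t<t.min()+1.5].mean(0),pose)))
print("far",tri([q[0] for q in f]));print(ctrl.read_state()["t"])
# lid plate corners seen in last view
```

```text
(array([ 547.14033644, -332.36487054]), np.float32(-5.143768), np.float64(66.87563482261783), np.float64(14.31722876754327))
(array([ 548.55838344, -332.4818778 ]), np.float32(174.89929), np.float64(68.52121467201687), np.float64(14.619961312420287))
far (array([ 581.23326722, -335.809764  ,   37.33172913]), np.float64(0.008963987926861034))
60.1
```

Run:
```python
from h import *
st=ctrl.read_state
g=np.array([547.9,-332.4]);R=Rdown(np.radians(174.85))
ctrl.gripper_to(36,60);ctrl.move_ptp([*g,150.],R)
h=ctrl.move_l([*g,92.],vel=60,threshold=8);print(h,st()["eef_pos"])
ctrl.gripper_to(10,60);s=st();print(s["grip_width"],s["grasp_force"])
ctrl.move_l([*g,260.],vel=120);s=st();print("lifted",s["grip_width"],s["force"].round(1),s["wrist_torque"].round(2))
c=np.array([556.6,260.8]);R2=Rdown(np.radians(193.8))
ctrl.move_ptp([*c,260.],R2);ctrl.hold(.2);shot("side","side2")
ctrl.move_l([*c,152.],vel=120)
h=ctrl.move_l([*c,128.],vel=25,threshold=6);s=st();print(h,s["eef_pos"],s["force"].round(1),s["wrist_torque"].round(2),s["t"])
shot("side","side3")
```

```text
False [ 548.23423354 -332.69834388   92.56199814]
14.754076860860472 61.02298378944397
lifted 14.328822255656709 [-0.   0.  -2.8] [-0.   -0.   -0.05]
True [556.5907685  260.77785098 134.86548183] [0.7 0.3 3.7] [ 0.03 -0.12 -0.01] 67.9833
```

Run:
```python
from h import *
ctrl.gripper_to(36);c=np.array([556.6,260.8]);ctrl.move_l([*c,200.])
e=np.array([np.cos(np.radians(13.8)),np.sin(np.radians(13.8))])
V=[]
for a in (100,50):
    ctrl.move_ptp([*(c+a*e),250.],Rdown(np.radians(193.8)));ctrl.hold(.2);im,pose=shot("wrist");V.append((im,pose));r=lidgrip(im,pose,c,53);print(r[:4])
ctrl.move_ptp([400.,-50.,350.],Rdown(np.radians(180)));ctrl.hold(.3)
im,_=shot("side","side4");shot("top","top4")
crop=cv2.resize(im[90:190,150:275,::-1],(500,400),interpolation=cv2.INTER_CUBIC)
t=cv2.imread("pics/top4.png");crop2=cv2.resize(t[120:250,50:190],(300,279),interpolation=cv2.INTER_CUBIC)
o=np.zeros((400,800,3),np.uint8);o[:,:500]=crop;o[:279,500:]=crop2;cv2.imwrite("pics/v4.png",o)
tt=np.hstack([cv2.resize(topdown(i,"wrist",p,c,200,57,2),(400,400)) for i,p in V]);cv2.imwrite("pics/v5.png",tt[:,:,::-1])
print(ctrl.read_state()["t"])
```

```text
(array([556.65567003, 259.87616986]), np.float32(-166.02301), np.float64(69.3640894962391), np.float64(14.856298599687122))
(array([555.57447927, 259.9931998 ]), np.float32(13.504108), np.float64(67.34037001769207), np.float64(14.620594403603903))
72.175
```

View pics/v4.png

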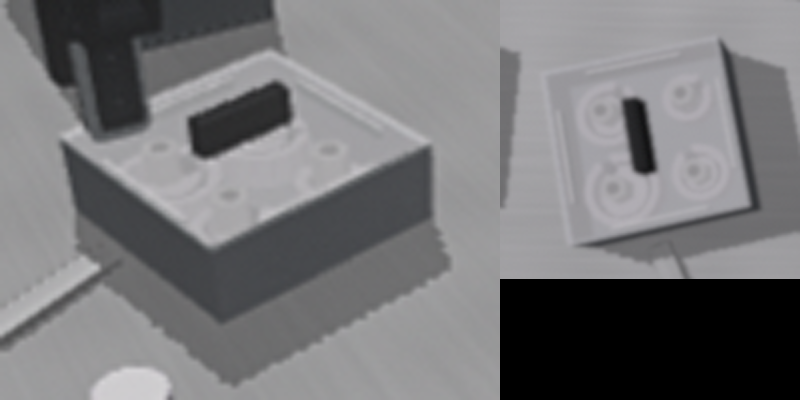

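View pics/v5.png

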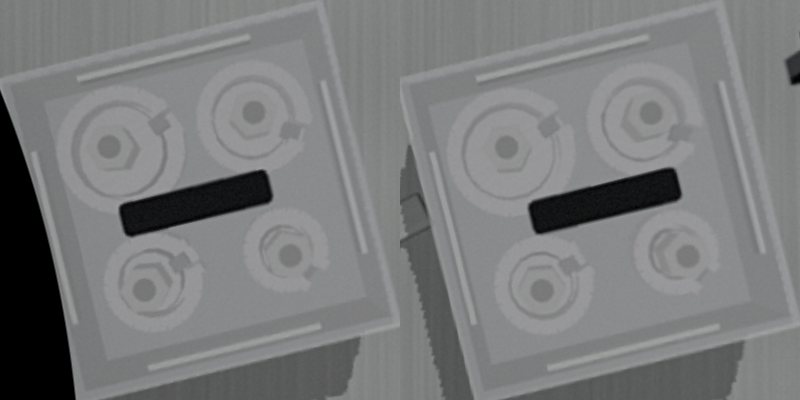

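The side and top views show the lid level on the rim, grip block at about (240,120) in the crop. All four keys are seated in their notches beneath it, and the arm is clear.

```bash
python3 -c "
from plant import ctrl
print(ctrl.read_state()['eef_pos'],ctrl.finish_job())"
```

```text
the job is handed in; nothing more can be done
[400.1777876  -49.7901476  349.86251864] None
```

The job is handed in at about 72 s of the 210 s: all four drifts measured fully home with keys in their notches, and the lid, knocked aside on the mat partway through and found again, looks level on the case rim with the arm clear.

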